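# Store a carved printing block over a separator sheet

### The job

Put the long carved block away in the plywood case: lift the clear lid right back until it rests on its stop, lay the separator sheet squarely on the block already in the case, then stack the long block from the rack squarely on the sheet, flat and with its carved face up. It stands on edge in the rack, so it will have to be put down on the clear bench and taken again another way. Leave the lid open, and do not disturb the short block or the other things around.

Things in the scene. Friction and masses are not known exactly. Their poses are not given: they have to be found in the camera images.
- case: open plywood case, outside 152 (x) x 206 (y) x 62 mm high, walls and floor 7 mm thick, inside 138 x 192 mm, fixed to the bench; origin at the centre of its underside, x points from the tab side to the hinge side, y along its long side
- case_lid (a joint): opening angle of the clear lid in rad: 0 shut, 1.9 leaning back on its stop beyond upright; it swings freely and falls shut if let go before it is upright (before 1.5), beyond that it falls back on its stop
- lid_tab (a point): grip point in the middle of the wooden pull tab on the free edge of the lid (the tab is 30 mm wide along the hinge direction, 10 mm thick, and stands out 49 mm beyond the lid's edge); the point lies 30 mm out from the lid's edge and 182 mm from the hinge; with the lid shut it is 67.5 mm above the bench, on the robot's side of the case. Its axes turn with the lid; y along the hinge
- lid_hinge (a point): middle of the hinge line on the far top rim of the case, 62.5 mm above the bench; y axis along the hinge; the 6 mm thick lid turns about it
- lower_block: carved wooden printing block lying in the case, carved inked face up, 58 (x) x 150 (y) x 20 mm (z); origin at the centre of its underside, y along its length, z up; it stays in the case
- separator: plain brown board sheet lying flat on the bench, 64 (x) x 160 (y) x 6 mm (z); origin at the centre of its underside, y along its length
- rack: low wooden drying rack, base 150 x 150 x 12 mm with two parallel slots 75 mm apart (at x = -37.5 and +37.5 mm, each along y), slot walls reach 36 mm above the bench; fixed; origin at the centre of its underside; there is clear bench on its -x side, and where the sheet lay once that is taken
- long_block: carved wooden printing block, 150 mm long, standing on its long edge in one of the rack's slots; origin at the centre of the underside as it stands, x (20 mm thick) points out of the dark carved face, away from the robot in the rack, y (150 mm) along its length, z (58 mm) up as it stands; its top is 70 mm above the bench in the rack. Lying carved face up, its x axis points up
- long_block_center (a point): centre of the long block's volume, 29 mm along z from its origin; axes as the block's
- short_block: carved block like the long one but only 100 mm long, standing in the other slot of the rack; axes likewise; leave it there
- glass_bowl: glass bowl, 110 mm across, 45 mm high; bystander; origin under its centre
- ink_jar: glass jar with black cap, 68 mm across, 75 mm high; bystander; origin under its centre
- ink_bottle: slim ink bottle, 40 mm across, 100 mm high; bystander; origin under its centre
- brush: flat brush, 180 mm long, lying on the bench on the robot's side of the case; bystander; origin under its middle, x along it
- baren: round rubbing pad, 110 mm across, with a bar grip, 30 mm high; bystander; origin under its centre

How it is judged (in metres and radians):
On the way, in this order (a step that is already met when the one before it is completed fails the run):
1. the lid is open and rests on its stop (value of joint case_lid above 1.8 rad), for 0.2 s.
2. the separator sheet lies squarely on the lower block in the case, let go (value of joint case_lid above 1.8 rad and x of lower_block in the frame of case between -0.04 and 0.04 m and y of lower_block in the frame of case between -0.025 and 0.025 m and z of lower_block in the frame of case between 0.003 and 0.011 m and angle between lower_block's own z axis and vertical below 0.1 rad and x of separator in the frame of lower_block between -0.01 and 0.01 m and y of separator in the frame of lower_block between -0.01 and 0.01 m and z of separator in the frame of lower_block between 0.016 and 0.024 m and angle between the y axis of separator and the y axis of lower_block, either way round below 0.15 rad and angle between the z axis of separator and the z axis of lower_block, either way round below 0.1 rad and contact force between separator and the fingers below 0.1 N), for 0.2 s.
At the end, for the whole second after the job is handed in: Lid on its stop (above 1.8 rad). Lower block flat in the case; the sheet flat on it; the long block flat on the sheet, carved face up. Sheet and long block centred on the lower block within 10 mm along both its sides, turned less than 0.15 rad from it. All at rest (value of joint case_lid above 1.8 rad and x of lower_block in the frame of case between -0.04 and 0.04 m and y of lower_block in the frame of case between -0.025 and 0.025 m and z of lower_block in the frame of case between 0.003 and 0.011 m and angle between lower_block's own z axis and vertical below 0.1 rad and x of separator in the frame of lower_block between -0.01 and 0.01 m and y of separator in the frame of lower_block between -0.01 and 0.01 m and z of separator in the frame of lower_block between 0.016 and 0.024 m and angle between the y axis of each of separator, long_block and the y axis of lower_block, either way round below 0.15 rad and angle between the z axis of separator and the z axis of lower_block, either way round below 0.1 rad and x of long_block_center in the frame of lower_block between -0.01 and 0.01 m and y of long_block_center in the frame of lower_block between -0.01 and 0.01 m and z of long_block_center in the frame of lower_block between 0.031 and 0.041 m and angle between long_block's own x axis and vertical below 0.1 rad and linear speed of each of separator, long_block, lower_block below 0.02 m/s); the robot touches nothing.
It fails at once if the short block is taken from its slot or shifted over 25 mm (distance of short_block from where it was at the start of the episode above 0.025 m).
It fails at once if another bystander (bowl, jar, ink bottle, brush, rubbing pad) is moved over 25 mm (distance of any of glass_bowl, ink_jar, ink_bottle, brush, baren from where it was at the start of the episode above 0.025 m).
It also fails if it takes over 72 s, if anything falls off the work surface, if the arm or the gripper's body presses on something with over 40 N, if the wrist force passes 120 N, or if a joint passes its speed limit or range.

### The arm

A 6-joint arm with a two-finger parallel gripper is mounted at the origin on the work surface. World frame = base frame: x ahead of the robot, y to its left, z up, the work surface at z = 0. Lengths are in m, angles in degrees, forces in N, time in s.
With the tool pointing down it reaches from about 0.3 to 0.875 m from the base axis. Payload 6.4 kg.
Tool frame: the origin (TCP) lies midway between the tips of the shut fingers; the grasp point (between the pads) lies 19 mm behind it (grip_depth is the distance from the TCP to the grasp point, in m); z points along the fingers, y is the line along which they close (so a half turn about z gives the same grasp; the last joint's range is limited). The gripper opens to 88 mm and grips with 3 to 60 N. Pads are 18 mm wide; open, the fingers measure 123 mm over their backs; the gripper's body (75 mm by 187 mm) begins 45 mm behind the grasp point.
Start: joints at [55.617, 10.359, 92.074, -0, 77.567, -11.82], TCP at [0.221, 0.531, 0.239] pointing down, gripper open.
Joint ranges: [-171.53, 171.53], [-51.25, 118.39], [17.06, 147.69], [-65.23, 245.23], [0, 150.52], [-178.68, 178.68]. Speed limits (degrees/s): [147.25, 147.25, 172.46, 180, 180, 180].

### API

Orientations are given as a 3x3 rotation matrix whose columns are the frame's x, y, z axes.
In Python, from rig import read_state, grab_frame, get_calibration, close_job, grip_depth gives the robot as it stands.
- The arm moves only by the shell command python3 -m jog 'ROWS' [FORCE]. ROWS is JSON, one flat list of numbers, 7 for each row, row after row: the shift along the tool's x, y, z in cm, then the turn, a rotation vector about the tool's x, y, z in degrees, then the finger opening in cm, from 0 to 8.81. In form: [x, y, z, rx, ry, rz, hand, x, y, z, rx, ry, rz, hand, ...]. A call has 1 to 12 rows; each row shifts and turns the commanded pose from where the row before left it, along the tool's axes as they then stand; what a row does not reach is not made up. A row lasts 1/10 s, in which the tool goes at most 50 mm and 8.59 degrees, less where a joint would pass 70% of its speed; a pose out of reach is approached as far as the arm can. A call with a gripper value outside its range is refused whole. The fingers move at their own pace and stop on an object; FORCE is the grip in N (left out, the last holds). Time passes only in rows, so rows that do not move let the fingers close. It gives the time, the measured TCP pose, the force, the opening and the grip force at its end, in the units of the state.
- read_state(): the state, without advancing time (a new reading comes with each control period).
- grab_frame(name): name is "side" or "top"; returns (picture, depth): 400x640x3 uint8, red, green, blue; 400x640 float32, m along the optical axis (not along the pixel's ray), 0 where there is no reading.
- get_calibration(name): a dict with "fx", "fy", "cx", "cy" (pixels), "k1" (the pictures are not rectified: a ray, as slopes to the right and down, at radius r is drawn at 1 + k1 r^2 times it, then the intrinsics apply), "extrinsics" (4x4, takes a point from world to camera coordinates). Camera axes: x right, y up, looking along -z (the intrinsics and any distortion apply to the point x, -y, -z); pixel columns grow to the right and rows downward; lengths in m; the calibration is good to about 2 mm. A picture is of the moment at which its call begins. get_calibration takes no time and is no camera call.
- close_job(): hands the job in; it is judged then, once.
The state is a dict: "t": time; "q": joint angles; "joint_vel": joint speeds; "effort": joint torques, N m; "tcp_pos": TCP position; "orientation": TCP orientation; "wrist_force": force on the tool from outside, world axes, zero at the start; "torque": the same for the moment, N m; "grip_width": opening from 0.0 (shut) to 1.0 (fully open); "gripper_force": force on a finger pad.
Only numpy, scipy, OpenCV 4.12 (cv2) and the standard library are available. Lean on these libraries where they do the work, as an engineer would, in place of code of your own. Each camera call takes 0.05 s, during which the arm holds its last target. There are 200 camera calls.

## Working session

There is one attempt and no reset: what is moved stays moved. The work goes in short steps, Python scripts to look and compute and a shell command to move; the robot and the scene stay as the last step left them, time stands still between calls to the robot, and variables do not carry over. Pictures are saved under pics/ and viewed, at most 10 in all, crops included, and the job is handed in when it is done.

```bash
mkdir -p pics; ls; cat > h.py <<'E'
import numpy as np, cv2
from rig import read_state, grab_frame, get_calibration, grip_depth
def cloud(name, d):
    c=get_calibration(name); h,w=d.shape
    v,u=np.mgrid[0:h,0:w].astype(float)
    K=np.array([[c['fx'],0,c['cx']],[0,c['fy'],c['cy']],[0,0,1]])
    p=cv2.undistortPoints(np.stack([u.ravel(),v.ravel()],1)[:,None],K,np.array([c['k1'],0,0,0,0.]))[:,0].reshape(h,w,2)
    P=np.stack([p[...,0]*d,-p[...,1]*d,-d,np.ones_like(d)],-1)
    return (P@np.linalg.inv(c['extrinsics']).T)[...,:3]
E
python3 - <<'E'
from h import *
for n in ('top','side'):
    im,d=grab_frame(n); np.savez(f'pics/{n}0.npz',im=im,d=d); cv2.imwrite(f'pics/{n}0.png',im[...,::-1])
    c=get_calibration(n); print(n,np.linalg.inv(c['extrinsics'])[:3].round(3).tolist(),c['fx'],c['k1'])
s=read_state(); print(s['t'],s['tcp_pos'],np.round(s['orientation'],3).tolist(),s['grip_width'],grip_depth)
E
```

```text
pics
top [[0.004, 0.981, -0.192, 0.194], [-1.0, 0.003, -0.007, -0.009], [-0.006, 0.192, 0.981, 1.76]] 466.3871078690803 0.012442398459398804
side [[0.777, 0.331, -0.536, -0.254], [-0.63, 0.422, -0.652, -0.958], [0.01, 0.844, 0.536, 0.854]] 451.5874036157129 0.030816767380706458
0.1 [0.22034246 0.53060207 0.23794479] [[-0.923, 0.384, -0.001], [0.384, 0.923, -0.001], [0.0, -0.001, -1.0]] 1.0019093656109355 0.0187
```

View pics/top0.png

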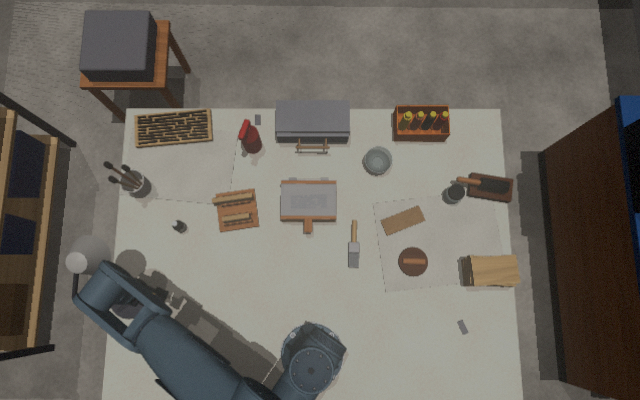

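View pics/side0.png

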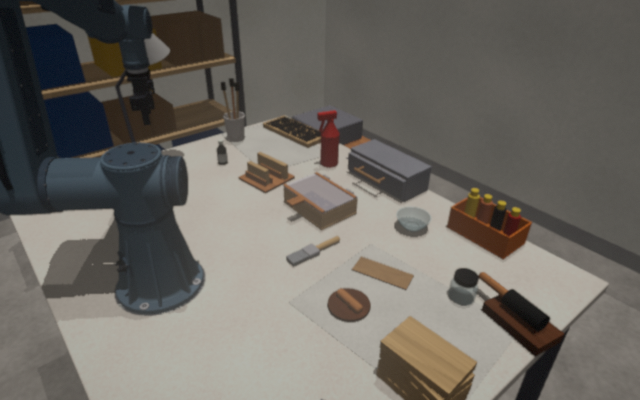

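The top view shows the case at about (309,203) with its tab at (308,228), the rack at (237,210) with two blocks, the sheet at (403,220), brush (353,245), baren (413,262), bowl (377,160) and jar (456,193). I'll zoom in and measure.

```bash
python3 - <<'E'
from h import *
f=np.load('pics/top0.npz'); im,d=f['im'],f['d']; P=cloud('top',d)
a=cv2.resize(im[180:250,205:345],None,fx=5.6,fy=5.6,interpolation=cv2.INTER_CUBIC)
cv2.imwrite('pics/crop0.png',a[...,::-1])
hsv=cv2.cvtColor(im,cv2.COLOR_RGB2HSV)
def rect(name,box,zr,smin=0):
    u0,v0,u1,v1=box; q=P[v0:v1,u0:u1].reshape(-1,3); s=hsv[v0:v1,u0:u1,1].reshape(-1)
    m=(q[:,2]>zr[0])&(q[:,2]<zr[1])&(s>=smin); q=q[m]
    r=cv2.minAreaRect((q[:,:2]*1000).astype(np.float32)); print(name,m.sum(),np.median(q[:,2]).round(4),r, q[:,:2].mean(0).round(4))
rect('sheet',(375,195,432,245),(-.01,.03),80)
rect('case',(270,170,345,222),(.05,.08))
rect('tab',(298,221,318,240),(.05,.09))
rect('rackall',(205,180,270,240),(-.01,.1),60)
rect('blkfar',(205,180,270,208),(.055,.1))
rect('blknear',(205,208,270,240),(.055,.1))
for n,b in dict(bowl=(360,145,395,178),jar=(445,180,468,205),brush=(345,215,362,272),baren=(395,245,430,280)).items(): rect(n,b,(.008,.15))
print('bench z',np.median(P[230:250,320:340,2]), 'case floor', P[200,300:320:4,2].round(3), P[215:236,308].round(3).tolist())
E
```

```text
sheet 638 0.0066 ((494.97314453125, -343.9277648925781), (60.18082046508789, 159.10494995117188), 22.473451614379883) [ 0.4946 -0.3431]
case 2271 0.0701 ((563.2208862304688, 16.549774169921875), (170.0265350341797, 206.76390075683594), 0.7172382473945618) [0.5629 0.0156]
tab 93 0.0727 ((460.34649658203125, 15.148883819580078), (39.058509826660156, 29.412702560424805), 0.3898944556713104) [0.4609 0.016 ]
rackall 1496 0.0188 ((533.2437744140625, 290.80108642578125), (150.5943145751953, 154.61834716796875), 9.325389862060547) [0.5277 0.2864]
blkfar 239 0.0703 ((570.1052856445312, 298.99920654296875), (23.856557846069336, 150.2606658935547), 8.521601676940918) [0.5686 0.2968]
blknear 162 0.0699 ((495.2875061035156, 282.9742736816406), (23.544063568115234, 100.77592468261719), 10.5104398727417) [0.4953 0.2834]
bowl 574 0.0228 ((727.5219116210938, -251.91387939453125), (133.49215698242188, 131.05313110351562), 89.21453094482422) [ 0.733  -0.2546]
jar 359 0.0712 ((601.29150390625, -546.8297119140625), (94.16776275634766, 85.86060333251953), 89.1170425415039) [ 0.5907 -0.5317]
brush 402 0.0184 ((413.10546875, -154.2731170654297), (60.74177169799805, 200.86851501464844), 89.51062774658203) [ 0.3916 -0.1552]
baren 635 0.0146 ((335.5274658203125, -372.87823486328125), (126.3446273803711, 126.08487701416016), 88.35200500488281) [ 0.3386 -0.3732]
bench z 0.0007937369512013293 case floor [0.07  0.071 0.073 0.066 0.068] [[0.5, 0.015, 0.08], [0.497, 0.015, 0.077], [0.494, 0.015, 0.073], [0.49, 0.015, 0.073], [0.487, 0.015, 0.071], [0.482, 0.015, 0.078], [0.479, 0.015, 0.07], [0.476, 0.015, 0.07], [0.469, 0.015, 0.086], [0.467, 0.015, 0.077], [0.464, 0.015, 0.074], [0.46, 0.015, 0.074], [0.457, 0.015, 0.069], [0.453, 0.015, 0.074], [0.449, 0.015, 0.075], [0.446, 0.015, 0.069], [0.441, 0.015, 0.075], [0.45, 0.016, -0.008], [0.444, 0.016, 0.002], [0.441, 0.016, 0.002], [0.437, 0.016, -0.001]]
```

View pics/crop0.png

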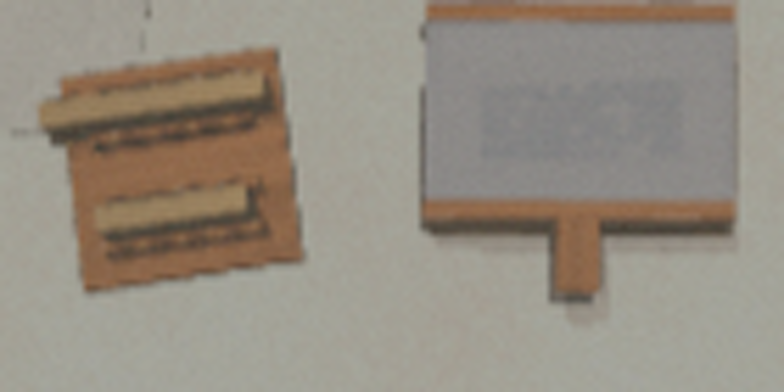

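```bash
python3 -m jog '[0,0,0,0,0,-7.53,6, 0,0,0,0,0,-7.53,6, 0,0,0,0,0,-7.53,6, -1.98,-4.29,0,0,0,0,6, -1.98,-4.29,0,0,0,0,6, -1.98,-4.29,0,0,0,0,6, -1.98,-4.29,0,0,0,0,6, -1.98,-4.29,0,0,0,0,6, -1.98,-4.29,0,0,0,0,6, -1.98,-4.29,0,0,0,0,6, -1.98,-4.29,0,0,0,0,6, -1.98,-4.29,0,0,0,0,6]' 12
python3 -m jog '[-1.98,-4.29,0,0,0,0,6, -1.98,-4.29,0,0,0,0,6, -1.98,-4.29,0,0,0,0,6, 0,0,4,0,0,0,6, 0,0,4,0,0,0,6, 0,0,0,0,0,0,6]'
python3 -c "
from h import *
s=read_state();print(np.round(s['orientation'],3).tolist(),s['wrist_force'])"
```

```text
t: 1.3
tcp_pos: [0.3992, 0.1432, 0.2387]
orientation: [[-1.0, -0.001, 0.0], [-0.001, 1.0, 0.0], [-0.0, 0.0, -1.0]]
wrist_force: [0.6, -0.2, -0.6]
grip_width: 0.682
gripper_force: 0.0
t: 1.9
tcp_pos: [0.4542, 0.0167, 0.1537]
orientation: [[-1.0, 0.001, -0.011], [0.001, 1.0, 0.002], [0.011, 0.002, -1.0]]
wrist_force: [-1.1, 0.2, 0.3]
grip_width: 0.68
gripper_force: 0.0
[[-1.0, 0.001, -0.011], [0.001, 1.0, 0.002], [0.011, 0.002, -1.0]] [-1.09261679  0.20536992  0.27366269]
```

```bash
python3 -m jog '[0,0,3,0,0,0,6, 0,0,3,0,0,0,6, 0,0,3,0,0,0,6, 0,0,1.9,0,0,0,6, 0,0,0,0,0,0,6, 0,0,0,0,0,0,6]'
python3 -c "
from h import *
s=read_state();print(s['tcp_pos'])
im,d=grab_frame('side');cv2.imwrite('pics/tab.png',cv2.resize(im[130:260,220:400],None,fx=4,fy=4)[...,::-1])"
python3 -m jog '[0,0,0,0,0,0,2, 0,0,0,0,0,0,2, 0,0,0,0,0,0,2, 0,0,0,0,0,0,2, 0,0,0,0,0,0,2, 0,0,0,0,0,0,2]' 15
```

```text
t: 2.5
tcp_pos: [0.4593, 0.0164, 0.0511]
orientation: [[-1.0, -0.001, 0.001], [-0.001, 1.0, -0.0], [-0.001, -0.0, -1.0]]
wrist_force: [0.2, 0.3, -0.1]
grip_width: 0.682
gripper_force: 0.0
[0.45933094 0.01642674 0.05108793]
t: 3.15
tcp_pos: [0.4588, 0.0152, 0.0502]
orientation: [[-1.0, -0.001, 0.0], [-0.001, 1.0, -0.002], [-0.0, -0.002, -1.0]]
wrist_force: [-1.1, -6.4, 1.9]
grip_width: 0.336
gripper_force: 15.0
```

View pics/tab.png

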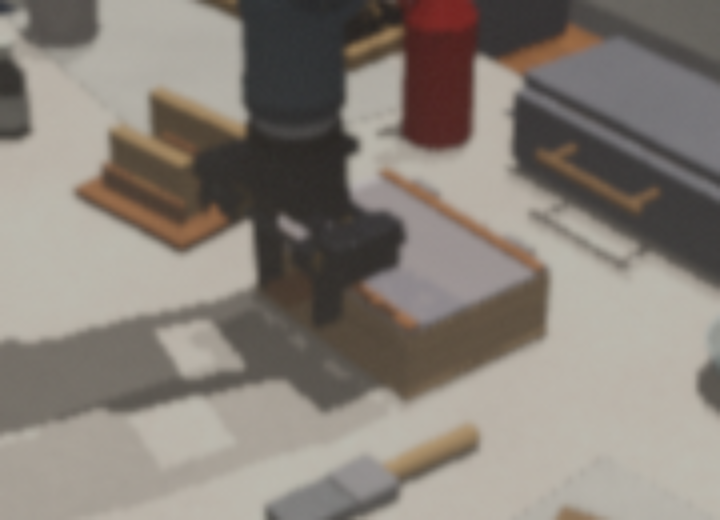

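The image shows the fingers astride the tab (around 300,280), and the opening agrees with 30 mm. Next I work out the arc.

```bash
python3 - <<'E'
import numpy as np
t=np.radians(np.arange(0,109,4.5)); x=-18.2*np.cos(t)+.5*np.sin(t); z=18.2*np.sin(t)+.5*np.cos(t)
for i in range(24): print(f"{-(x[i+1]-x[i]):.2f},0,{-(z[i+1]-z[i]):.2f},0,0,0,2,",end=' ' if (i+1)%12 else '\n')
E
```

```text
-0.10,0,-1.43,0,0,0,2, -0.21,0,-1.41,0,0,0,2, -0.32,0,-1.39,0,0,0,2, -0.43,0,-1.36,0,0,0,2, -0.53,0,-1.33,0,0,0,2, -0.63,0,-1.28,0,0,0,2, -0.73,0,-1.23,0,0,0,2, -0.83,0,-1.17,0,0,0,2, -0.92,0,-1.10,0,0,0,2, -1.00,0,-1.02,0,0,0,2, -1.08,0,-0.94,0,0,0,2, -1.15,0,-0.85,0,0,0,2,
-1.21,0,-0.76,0,0,0,2, -1.27,0,-0.66,0,0,0,2, -1.31,0,-0.56,0,0,0,2, -1.35,0,-0.46,0,0,0,2, -1.39,0,-0.35,0,0,0,2, -1.41,0,-0.24,0,0,0,2, -1.42,0,-0.13,0,0,0,2, -1.43,0,-0.02,0,0,0,2, -1.43,0,0.10,0,0,0,2, -1.41,0,0.21,0,0,0,2, -1.39,0,0.32,0,0,0,2, -1.36,0,0.43,0,0,0,2,
```

```bash
python3 -m jog '[-0.1,0,-1.43,0,0,0,2, -0.21,0,-1.41,0,0,0,2, -0.32,0,-1.39,0,0,0,2, -0.43,0,-1.36,0,0,0,2]'
python3 -m jog '[-0.53,0,-1.33,0,0,0,2, -0.63,0,-1.28,0,0,0,2, -0.73,0,-1.23,0,0,0,2, -0.83,0,-1.17,0,0,0,2, -0.92,0,-1.1,0,0,0,2, -1,0,-1.02,0,0,0,2, -1.08,0,-0.94,0,0,0,2, -1.15,0,-0.85,0,0,0,2]'
```

```text
t: 3.55
tcp_pos: [0.4687, 0.0152, 0.106]
orientation: [[-1.0, -0.0, -0.001], [-0.0, 1.0, -0.002], [0.001, -0.002, -1.0]]
wrist_force: [0.9, -5.9, -2.4]
grip_width: 0.333
gripper_force: 15.0
t: 4.35
tcp_pos: [0.5377, 0.0149, 0.1949]
orientation: [[-1.0, 0.0, -0.001], [0.0, 1.0, -0.002], [0.001, -0.002, -1.0]]
wrist_force: [1.1, -6.4, -3.8]
grip_width: 0.335
gripper_force: 15.0
```

Small forces; on with the second half.

```bash
python3 -m jog '[-1.21,0,-0.76,0,0,0,2, -1.27,0,-0.66,0,0,0,2, -1.31,0,-0.56,0,0,0,2, -1.35,0,-0.46,0,0,0,2, -1.39,0,-0.35,0,0,0,2, -1.41,0,-0.24,0,0,0,2, -1.42,0,-0.13,0,0,0,2, -1.43,0,-0.02,0,0,0,2]'
python3 -m jog '[-1.43,0,0.1,0,0,0,2, -1.41,0,0.21,0,0,0,2, -1.39,0,0.32,0,0,0,2, -1.2,0,0.38,0,0,0,2, 0,0,0,0,0,0,2]'
python3 -m jog '[0,0,0,0,0,0,6, 0,0,0,0,0,0,6, 0,0,0,0,0,0,6, 0,0,-3,0,0,0,6, 0,0,-3,0,0,0,6, 0,0,-3,0,0,0,6, 4,0,0,0,0,0,6, 4,0,0,0,0,0,6, 4,0,0,0,0,0,6]'
```

```text
t: 5.15
tcp_pos: [0.6449, 0.0146, 0.2249]
orientation: [[-1.0, 0.001, -0.004], [0.001, 1.0, -0.002], [0.004, -0.002, -1.0]]
wrist_force: [-1.5, -6.2, -7.2]
grip_width: 0.342
gripper_force: 15.0
t: 5.65
tcp_pos: [0.6984, 0.0144, 0.2143]
orientation: [[-1.0, 0.001, -0.007], [0.001, 1.0, -0.002], [0.007, -0.002, -1.0]]
wrist_force: [-4.1, -6.5, -2.6]
grip_width: 0.339
gripper_force: 15.0
t: 6.55
tcp_pos: [0.5787, 0.0167, 0.3069]
orientation: [[-1.0, -0.001, 0.001], [-0.001, 1.0, -0.0], [-0.001, -0.0, -1.0]]
wrist_force: [0.9, 0.5, 1.2]
grip_width: 0.68
gripper_force: 0.0
```

```bash
python3 -m jog '[0.93,-4,0,0,0,0,8, 0.93,-4,0,0,0,0,8, 0.93,-4,0,0,0,0,8, 0.93,-4,0,0,0,0,8, 0.93,-4,0,0,0,0,8, 0.93,-4,0,0,0,0,8, 0.93,-4,0,0,0,0,8, 0.93,-4,0,0,0,0,8, 0.93,-4,0,0,0,0,8]'
python3 -m jog '[0,0,1.5,0,0,8.44,8, 0,0,1.5,0,0,8.44,8, 0,0,1.5,0,0,8.44,8, 0,0,1.5,0,0,8.44,8, 0,0,1.5,0,0,8.44,8, 0,0,1.5,0,0,8.44,8, 0,0,1.5,0,0,8.44,8, 0,0,1.5,0,0,8.44,8]'
cat > look.py <<'E'
from h import *
import sys
k=sys.argv[1]
for n in ('top','side'):
    im,d=grab_frame(n); np.savez(f'pics/{n}{k}.npz',im=im,d=d)
E
python3 look.py 1; python3 - <<'E'
from h import *
f=np.load('pics/top1.npz'); im,d=f['im'],f['d']; P=cloud('top',d)
a=cv2.resize(im[160:250,255:375],None,fx=6,fy=6,interpolation=cv2.INTER_CUBIC); 
g=np.load('pics/side1.npz'); b=cv2.resize(g['im'][150:250,240:400],None,fx=5,fy=5)
cv2.imwrite('pics/case1.png',a[...,::-1])
s=read_state(); print(s['tcp_pos'])
q=P[165:230,275:345].reshape(-1,3); sel=q[(q[:,2]>.022)&(q[:,2]<.034)]
print(len(sel),np.median(sel[:,2]),cv2.minAreaRect((sel[:,:2]*1000).astype(np.float32)))
for v in range(190,222,2): print(v,[(int(x*1000),int(y*1000),int(z*1000)) for x,y,z in P[v,285:340:9]])
E
```

```text
t: 7.45
tcp_pos: [0.4961, -0.345, 0.3072]
orientation: [[-1.0, -0.001, 0.001], [-0.001, 1.0, -0.001], [-0.001, -0.001, -1.0]]
wrist_force: [0.8, 0.7, -0.4]
grip_width: 0.907
gripper_force: 0.0
t: 8.25
tcp_pos: [0.4967, -0.3435, 0.1865]
orientation: [[-0.378, 0.926, 0.001], [0.926, 0.378, -0.001], [-0.001, 0.001, -1.0]]
wrist_force: [-0.3, -0.7, -0.0]
grip_width: 0.906
gripper_force: 0.0
[ 0.49563645 -0.34246129  0.18460277]
565 0.02726792959979396 ((562.5301513671875, 13.423500061035156), (148.09275817871094, 196.26419067382812), 0.656246542930603)
190 [(611, 105, 6), (612, 71, 2), (609, 35, 14), (612, 1, 2), (611, -33, 7), (612, -68, 1), (612, -102, 5)]
192 [(604, 106, 0), (602, 70, 8), (602, 36, 9), (604, 1, 0), (604, -33, 3), (603, -67, 7), (603, -102, 5)]
194 [(595, 105, 7), (595, 70, 4), (592, 35, 21), (590, 1, 27), (591, -33, 24), (595, -67, 6), (597, -103, -2)]
196 [(588, 105, 1), (583, 69, 25), (585, 35, 17), (583, 1, 23), (582, -33, 29), (588, -68, 2), (589, -102, 0)]
198 [(579, 105, 5), (574, 69, 29), (576, 35, 18), (574, 1, 32), (573, -32, 33), (579, -67, 10), (581, -102, 
[... 528 characters left out ...]
), (539, -67, 13), (542, -102, -2)]
210 [(531, 104, 11), (531, 69, 9), (532, 35, 7), (532, 1, 6), (531, -33, 11), (532, -67, 10), (532, -102, 10)]
212 [(524, 104, 7), (524, 69, 8), (523, 35, 13), (525, 1, 3), (523, -33, 15), (525, -67, 4), (527, -102, -6)]
214 [(517, 104, 1), (516, 69, 10), (515, 35, 14), (516, 1, 8), (518, -33, 1), (517, -67, 8), (518, -102, 0)]
216 [(507, 103, 13), (508, 69, 8), (509, 35, 3), (509, 1, 5), (508, -33, 12), (509, -67, 8), (511, -102, 0)]
218 [(490, 100, 65), (491, 67, 64), (491, 33, 63), (492, 0, 60), (492, -32, 58), (493, -66, 55), (503, -102, 0)]
220 [(490, 102, 24), (489, 68, 29), (488, 34, 35), (489, 0, 30), (489, -33, 30), (488, -66, 36), (494, -101, 7)]
```

View pics/case1.png

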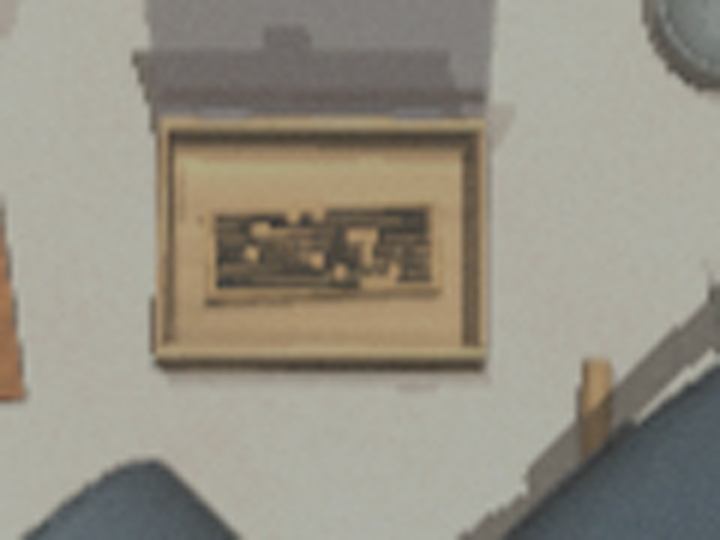

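The lid is leaning back (shadow behind the rim at crop y≈120). The lower block is in the case with its top face at about (207–441, 203–291) in the crop, turned about 2°. I'll intersect those pixels with the known heights.

```bash
cat >> h.py <<'E'
def onplane(name,uv,z):
    c=get_calibration(name); K=np.array([[c['fx'],0,c['cx']],[0,c['fy'],c['cy']],[0,0,1]])
    p=cv2.undistortPoints(np.array(uv,float).reshape(-1,1,2),K,np.array([c['k1'],0,0,0,0.]))[:,0]
    T=np.linalg.inv(c['extrinsics']); r=np.c_[p[:,0],-p[:,1],-np.ones(len(p))]@T[:3,:3].T; o=T[:3,3]
    return (o+r*((z-o[2])/r[:,2])[:,None])[:,:2]
E
python3 - <<'E'
from h import *
f=np.load('pics/top1.npz'); im,d=f['im'],f['d']; P=cloud('top',d)
cr=lambda x,y:(255+(x+.5)/6-.5,160+(y+.5)/6-.5)
print('block',onplane('top',[cr(205,207),cr(440,200),cr(442,289),cr(207,294)],.027).round(4).tolist())
print('carve',onplane('top',[cr(215,210),cr(432,206),cr(432,283),cr(215,288)],.027).round(4).tolist())
print('rim',onplane('top',[cr(157,120),cr(487,118),cr(485,358),cr(156,360)],.062).round(4).tolist())
Z=cv2.GaussianBlur(P[...,2].astype(np.float32),(3,3),0)
m=np.zeros(Z.shape,np.uint8); m[188:216,284:336]=(Z[188:216,284:336]>.016)
n,l,st,ce=cv2.connectedComponentsWithStats(m); k=1+st[1:,4].argmax(); vv,uu=np.where(l==k)
xy=onplane('top',np.c_[uu,vv],.027); print('dmask',len(xy),xy.mean(0),cv2.minAreaRect((xy*1000).astype(np.float32)))
f=np.load('pics/top0.npz'); hsv=cv2.cvtColor(f['im'],cv2.COLOR_RGB2HSV)
m=np.zeros(Z.shape,np.uint8); m[195:245,375:432]=hsv[195:245,375:432,1]>70
vv,uu=np.where(m); xy=onplane('top',np.c_[uu,vv],.006)
print('sheet',xy.mean(0),cv2.minAreaRect((xy*1000).astype(np.float32)))
c=np.cov(xy.T);w,V=np.linalg.eigh(c);print('axis',V[:,1],np.sqrt(12*w))
# lid inner face
q=P[150:182,275:345].reshape(-1,3); 
for z0 in (.08,.1,.12,.15,.2): 
    k=q[abs(q[:,2]-z0)<.008]; print(z0,len(k),k[:,0].min() if len(k) else 0, np.median(k[:,0]) if len(k) else 0)
E
```

```text
block [[0.5903, 0.0899], [0.5953, -0.0594], [0.5377, -0.0605], [0.534, 0.0878]]
carve [[0.5883, 0.0835], [0.5914, -0.0543], [0.5415, -0.0542], [0.5378, 0.0828]]
rim [[0.638, 0.1187], [0.6399, -0.0879], [0.4875, -0.0858], [0.4856, 0.1167]]
dmask 623 [0.56286857 0.01419843] ((565.5264892578125, 11.505477905273438), (64.07723236083984, 163.1278076171875), 2.2725021839141846)
sheet [ 0.49501148 -0.34288787] ((495.0455017089844, -343.88525390625), (61.346946716308594, 158.43690490722656), 22.09441566467285)
axis [-0.3812066   0.92448987] [0.0609602  0.15777899]
0.08 143 0.6339747607455699 0.6468438507524624
0.1 146 0.6473707537041782 0.6544349450689895
0.12 148 0.6536084473735424 0.6607070397604593
0.15 157 0.6602036229336206 0.6708441814057025
0.2 238 0.6807408551097 0.689282541446711
```

```bash
python3 -m jog '[0,0,4,0,0,0,8, 0,0,4,0,0,0,8, 0,0,4,0,0,0,8, 0,0,3.5,0,0,0,8, 0,0,1.2,0,0,0,8, 0,0,0,0,0,0,8, 0,0,0,0,0,0,8]'
python3 -m jog '[0,0,0.3,0,0,0,8, 0,0,0,0,0,0,8]'
```

```text
t: 9.05
tcp_pos: [0.4976, -0.3447, 0.0215]
orientation: [[-0.384, 0.923, 0.002], [0.923, 0.384, -0.002], [-0.003, 0.001, -1.0]]
wrist_force: [-1.2, -0.4, -0.1]
grip_width: 0.908
gripper_force: 0.0
t: 9.25
tcp_pos: [0.4973, -0.3445, 0.0182]
orientation: [[-0.383, 0.924, 0.002], [0.924, 0.383, -0.002], [-0.003, 0.001, -1.0]]
wrist_force: [-1.1, -0.8, 0.7]
grip_width: 0.908
gripper_force: 0.0
```

```bash
python3 -m jog '[0,-0.2,1.2,0,0,0,8, 0,0,0.3,0,0,0,8, 0,0,0,0,0,0,8, 0,0,0,0,0,0,8]'
python3 -m jog '[0,0,0,0,0,0,5.5, 0,0,0,0,0,0,5.5, 0,0,0,0,0,0,5.5, 0,0,0,0,0,0,5.5, 0,0,0,0,0,0,5.5]' 20
```

```text
t: 9.65
tcp_pos: [0.4944, -0.3443, 0.0012]
orientation: [[-0.383, 0.924, -0.0], [0.924, 0.383, 0.0], [0.001, -0.0, -1.0]]
wrist_force: [0.6, -0.5, 0.6]
grip_width: 0.909
gripper_force: 0.0
t: 10.15
tcp_pos: [0.4946, -0.3444, 0.0015]
orientation: [[-0.383, 0.924, 0.0], [0.924, 0.383, -0.0], [-0.0, 0.0, -1.0]]
wrist_force: [0.4, 0.2, -0.3]
grip_width: 0.718
gripper_force: 20.0
```

```bash
python3 -m jog '[0,0,-1.5,0,0,0,5.5, 0,0,-3,0,0,0,5.5, 0,0,-3,0,0,0,5.5, 0,0,-3,0,0,0,5.5, 0,0,-2.5,0,0,0,5.5, 0,0,0,0,0,6.9,5.5, 0,0,0,0,0,6.9,5.5, 0,0,0,0,0,6.9,5.5, 0,0,0,0,0,0,5.5]'
python3 -m jog '[2,0.47,0,0,0,0,5.5, 3.5,0.76,0,0,0,0,5.5, 3.5,0.76,0,0,0,0,5.5, 3.5,0.76,0,0,0,0,5.5, 3.5,0.76,0,0,0,0,5.5, 3.5,0.76,0,0,0,0,5.5, 3.5,0.76,0,0,0,0,5.5, 3.5,0.76,0,0,0,0,5.5, 3.5,0.76,0,0,0,0,5.5, 3.5,0.76,0,0,0,0,5.5, 1.66,0.36,0,0,0,0,5.5]'
python3 -m jog '[0,0,0,-2,0,0,5.5, 0,0,0,-2,0,0,5.5, 0,0,0,0,0,0,5.5, 0,0,0,0,0,0,5.5]'; python3 look.py 2
```

```text
t: 11.05
tcp_pos: [0.4947, -0.3445, 0.1327]
orientation: [[-0.031, 1.0, 0.001], [1.0, 0.031, -0.001], [-0.001, 0.001, -1.0]]
wrist_force: [-0.3, 0.2, -1.4]
grip_width: 0.72
gripper_force: 20.0
t: 12.15
tcp_pos: [0.5597, 0.0133, 0.1318]
orientation: [[-0.037, 0.999, -0.0], [0.999, 0.037, 0.001], [0.001, -0.0, -1.0]]
wrist_force: [-0.2, -0.7, -0.1]
grip_width: 0.719
gripper_force: 20.0
t: 12.55
tcp_pos: [0.5598, 0.0101, 0.1318]
orientation: [[-0.033, 0.997, 0.069], [0.999, 0.033, 0.002], [0.0, 0.069, -0.998]]
wrist_force: [0.7, 0.4, -0.9]
grip_width: 0.717
gripper_force: 20.0
```

```bash
python3 -m jog '[0,0,0,0,0,0,5.5, 0,0,0,0,0,0,5.5]'; python3 - <<'E'
from h import *
f=np.load('pics/side2.npz'); cv2.imwrite('pics/side2.png',cv2.resize(f['im'][100:250,220:400],None,fx=4,fy=4)[...,::-1])
E
```

```text
t: 12.85
tcp_pos: [0.5603, 0.0093, 0.1315]
orientation: [[-0.031, 0.997, 0.069], [1.0, 0.031, 0.002], [0.0, 0.07, -0.998]]
wrist_force: [0.3, 0.7, -1.3]
grip_width: 0.724
gripper_force: 20.0
```

View pics/side2.png

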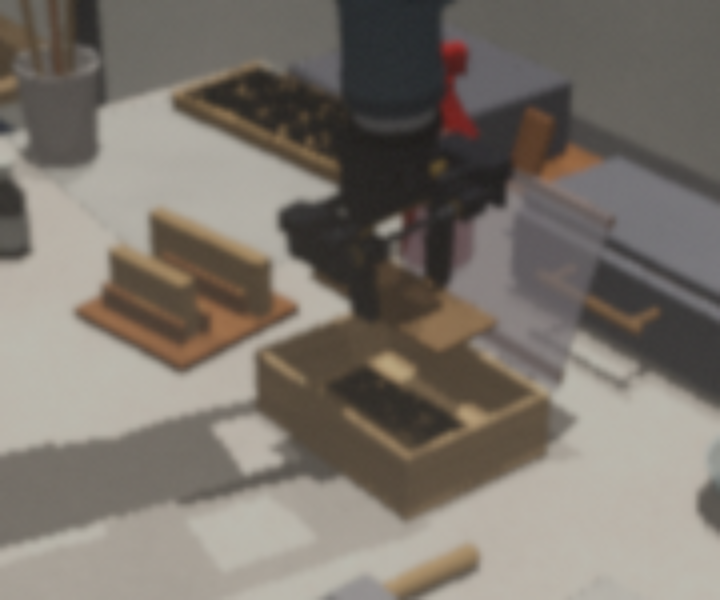

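```bash
python3 -m jog '[0.5,0,0,0,0,0,5.5, 0,-0.15,2.16,0,0,0,5.5, 0,-0.15,2.16,0,0,0,5.5, 0,-0.15,2.16,0,0,0,5.5, 0,-0.15,2.16,0,0,0,5.5, 0,0,0,0,0,0,5.5, 0,0,0,0,0,0,5.5]'
python3 -m jog '[0,-0.05,0.7,0,0,0,5.5, 0,-0.03,0.6,0,0,0,5.5, 0,0,0,0,0,0,5.5, 0,0,0,0,0,0,5.5, 0,0,0,0,0,0,5.5]'
```

```text
t: 13.55
tcp_pos: [0.5599, 0.0146, 0.0449]
orientation: [[-0.032, 0.997, 0.069], [1.0, 0.031, 0.002], [0.0, 0.069, -0.998]]
wrist_force: [0.2, 1.5, -1.3]
grip_width: 0.72
gripper_force: 20.0
t: 14.05
tcp_pos: [0.5604, 0.0144, 0.0322]
orientation: [[-0.032, 0.997, 0.07], [1.0, 0.031, 0.002], [-0.0, 0.07, -0.998]]
wrist_force: [0.3, 0.2, -0.8]
grip_width: 0.724
gripper_force: 20.0
```

```bash
python3 -m jog '[0,0,0,0,0,0,7.8, 0,0,0,0,0,0,7.8, 0,0,0,0,0,0,7.8, 0,0,0,0,0,0,7.8, 0,0.15,-2.2,0,0,0,7.8, 0,0.2,-3,0,0,0,7.8, 0,0.2,-3,0,0,0,7.8, 0,0.2,-3,0,0,0,7.8, 0,0,-2,4,0,0,7.8]'
python3 -m jog '[3.5,-0.2,0,0,0,-7.5,6, 3.5,-0.2,0,0,0,-7.5,6, 3.5,-0.2,0,0,0,0,6, 3.5,-0.2,0,0,0,0,6, 3.5,-0.2,0,0,0,0,6, 3.5,0,0,0,0,0,6]'
python3 look.py 3; python3 - <<'E'
from h import *
f=np.load('pics/top3.npz'); im=f['im'];P=cloud('top',f['d'])
cv2.imwrite('pics/top3.png',cv2.resize(im[160:250,205:345],None,fx=5.6,fy=5.6,interpolation=cv2.INTER_CUBIC)[...,::-1])
E
```

```text
t: 14.95
tcp_pos: [0.558, 0.0145, 0.1664]
orientation: [[-0.032, 1.0, 0.001], [1.0, 0.032, -0.0], [-0.0, 0.001, -1.0]]
wrist_force: [-0.5, -0.1, 0.1]
grip_width: 0.882
gripper_force: 0.0
t: 15.55
tcp_pos: [0.5007, 0.217, 0.1641]
orientation: [[-0.289, 0.957, 0.0], [0.957, 0.289, 0.0], [0.0, 0.0, -1.0]]
wrist_force: [0.4, 0.6, 0.4]
grip_width: 0.684
gripper_force: 0.0
```

View pics/top3.png

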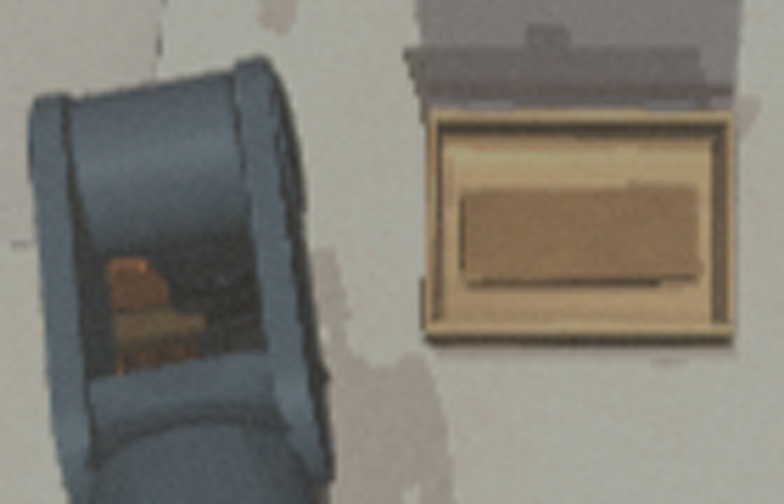

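The sheet lies flat in the case at about crop (462–699, 187–283); no block is visible sticking out far at any side. Checking the numbers, and the long block's top.

```bash
python3 - <<'E'
from h import *
cr=lambda x,y:(205+(x+.5)/5.6-.5,160+(y+.5)/5.6-.5)
c=onplane('top',[cr(462,196),cr(697,187),cr(699,277),cr(466,283)],.033); print('sheet',c.round(4).tolist(),c.mean(0))
f=np.load('pics/top0.npz'); P=cloud('top',f['d'])
q=P[180:208,205:270]; vv,uu=np.where((q[...,2]>.055)&(q[...,2]<.09)); xy=onplane('top',np.c_[uu+205,vv+180],.07)
print('long',xy.mean(0),cv2.minAreaRect((xy*1000).astype(np.float32)))
w,V=np.linalg.eigh(np.cov(xy.T)); print(np.degrees(np.arctan2(-V[0,1],V[1,1])),np.sqrt(12*w))
f=np.load('pics/top3.npz'); hsv=cv2.cvtColor(f['im'],cv2.COLOR_RGB2HSV); print(hsv[205,300],hsv[190,300],hsv[192:212,308,2].tolist())
E
```

```text
sheet [[0.5869, 0.0958], [0.5937, -0.0635], [0.5315, -0.0647], [0.5268, 0.0922]] [0.55972482 0.01495477]
long [0.56851741 0.2966927 ] ((568.5877075195312, 298.32269287109375), (24.217220306396484, 150.25108337402344), 7.81423282623291)
8.821076847487312 [0.02255149 0.15077022]
[ 15 104 132] [ 19  81 166] [167, 153, 135, 132, 134, 131, 131, 132, 129, 133, 130, 133, 131, 132, 131, 132, 134, 115, 84, 125]
```

```bash
python3 -m jog '[0,0,0,0,0,8,4.6, 2.3,2.66,0,0,0,0,4.6, 2.3,2.66,0,0,0,0,4.6, 2.31,2.66,0,0,0,0,4.6, 0,0,3,0,0,0,4.6, 0,0,3,0,0,0,4.6, 0,0,2,0,0,0,4.6, 0,0,0,0,0,0,4.6, 0,0,0,0,0,0,4.6]'
```

```text
t: 16.55
tcp_pos: [0.5701, 0.2956, 0.0842]
orientation: [[-0.153, 0.988, -0.0], [0.988, 0.153, -0.0], [-0.0, -0.0, -1.0]]
wrist_force: [1.8, -0.2, 0.4]
grip_width: 0.52
gripper_force: 0.0
```

```bash
python3 -m jog '[0.15,-0.1,2,0,0,0,4.6, 0,0,2,0,0,0,4.6, 0,0,0,0,0,0,4.6, 0,0,0,0,0,0,1, 0,0,0,0,0,0,1, 0,0,0,0,0,0,1, 0,0,0,0,0,0,1, 0,0,0,0,0,0,1]' 25
python3 -m jog '[0,0,-1,0,0,0,1, 0,0,-2,0,0,0,1, 0,0,-2,0,0,0,1, 0,0,-2,0,0,0,1, 0,0,0,0,0,0,1]'
```

```text
t: 17.35
tcp_pos: [0.5694, 0.2978, 0.0454]
orientation: [[-0.153, 0.988, 0.002], [0.988, 0.153, 0.0], [0.0, 0.002, -1.0]]
wrist_force: [-1.0, -0.5, 6.6]
grip_width: 0.228
gripper_force: 24.8
t: 17.85
tcp_pos: [0.5704, 0.2983, 0.1176]
orientation: [[-0.153, 0.988, 0.005], [0.988, 0.153, 0.002], [0.001, 0.005, -1.0]]
wrist_force: [-0.2, 0.4, -1.5]
grip_width: 0.226
gripper_force: 24.9
```

```bash
python3 -m jog '[0,0,-2,0,0,0,1, 0,-3,0,0,0,0,1, 0,-3.2,0,0,0,0,1, 0,-3.2,0,0,0,0,1, 0,-3.2,0,0,0,0,1, 0,-3.2,0,0,0,0,1, 0,-2.9,1,0,0,0,1, 0,0,3,0,0,0,1, 0,0,3,0,0,0,1, 0,0,2,0,0,0,1, 0,0,0,0,0,0,1, 0,0,0,0,0,0,1]'
```

```text
t: 19.05
tcp_pos: [0.3832, 0.2688, 0.0437]
orientation: [[-0.153, 0.988, -0.002], [0.988, 0.153, -0.001], [-0.0, -0.002, -1.0]]
wrist_force: [0.6, 0.5, -0.9]
grip_width: 0.225
gripper_force: 24.9
```

```bash
python3 -m jog '[0,0,0.6,0,0,0,1, 0,0,0.3,0,0,0,1, 0,0,0,0,0,0,1, 0,0,0,0,0,0,1]'
python3 -m jog '[0,0,0.1,0,0,0,1, 0,0,0,0,0,0,1, 0,0,0,0,0,0,1]'
```

```text
t: 19.45
tcp_pos: [0.3839, 0.2691, 0.0354]
orientation: [[-0.153, 0.988, 0.001], [0.988, 0.153, 0.0], [0.0, 0.001, -1.0]]
wrist_force: [-0.4, 0.2, -2.2]
grip_width: 0.225
gripper_force: 24.9
t: 19.75
tcp_pos: [0.3838, 0.269, 0.0342]
orientation: [[-0.153, 0.988, 0.0], [0.988, 0.153, 0.0], [0.0, 0.0, -1.0]]
wrist_force: [-0.2, -0.6, -1.7]
grip_width: 0.227
gripper_force: 24.9
```

```bash
python3 -m jog '[0,0,0.15,0,0,0,1, 0,0,0,0,0,0,1, 0,0,0,0,0,0,4.5, 0,0,0,0,0,0,4.5, 0,0,0,0,0,0,4.5, 0,0,0,0,0,0,4.5, 0,0,-3,0,0,0,4.5, 0,0,-3,0,0,0,4.5, 0,0,-3,0,0,0,4.5, 0,4.5,0,0,0,0,0, 0,0,0,0,0,0,0, 0,0,0,0,0,0,0]'
python3 -m jog '[0,0,2,0,0,0,0, 0,0,3,0,0,0,0, 0,0,2.8,0,0,0,0, 0,0,0,0,0,0,0]'
python3 look.py 4; python3 - <<'E'
from h import *
f=np.load('pics/side4.npz'); cv2.imwrite('pics/side4.png',cv2.resize(f['im'][100:250,190:370],None,fx=4,fy=4)[...,::-1])
E
```

```text
t: 20.95
tcp_pos: [0.4283, 0.2757, 0.1222]
orientation: [[-0.153, 0.988, -0.001], [0.988, 0.153, -0.0], [-0.0, -0.001, -1.0]]
wrist_force: [0.5, -0.6, -0.3]
grip_width: 0.258
gripper_force: 0.0
t: 21.35
tcp_pos: [0.4235, 0.2744, 0.0404]
orientation: [[-0.153, 0.988, -0.009], [0.988, 0.153, -0.003], [-0.002, -0.01, -1.0]]
wrist_force: [-0.5, 0.3, -0.5]
grip_width: 0.006
gripper_force: 0.0
```

View pics/side4.png

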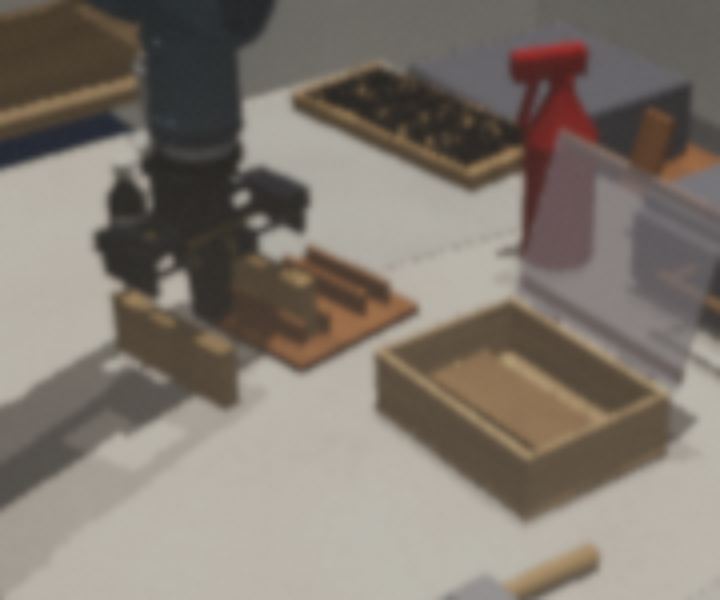

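The block stands at about (180,350) in front of the closed fingers, with its plain back towards the robot. I'll push it over towards the robot.

```bash
python3 -m jog '[0,-1,0,0,0,0,0, 0,-0.7,0,0,0,0,0, 0,-0.5,0,0,0,0,0, 0,-0.5,0,0,0,0,0, 0,-0.5,0,0,0,0,0, 0,-0.5,0,0,0,0,0, 0,-0.5,0,0,0,0,0, 0,0,0,0,0,0,0, 0,0,0,0,0,0,0]'
python3 look.py 5; python3 - <<'E'
from h import *
f=np.load('pics/side5.npz'); P=cloud('side',f['d']); q=P[150:260,180:290].reshape(-1,3)
m=(q[:,0]>.25)&(q[:,0]<.42)&(q[:,1]>.15)&(q[:,1]<.37)&(q[:,2]>.012)&(q[:,2]<.08); print(m.sum(),np.percentile(q[m],[2,50,98],axis=0).round(3).tolist())
E
```

```text
t: 22.35
tcp_pos: [0.3867, 0.2694, 0.0446]
orientation: [[-0.153, 0.988, 0.0], [0.988, 0.153, -0.0], [-0.0, 0.0, -1.0]]
wrist_force: [0.5, -0.3, -0.4]
grip_width: 0.002
gripper_force: 0.0
520 [[0.311, 0.187, 0.013], [0.348, 0.26, 0.02], [0.398, 0.331, 0.074]]
```

```bash
python3 -m jog '[0,0.5,-3,0,0,0,3, 0,0.5,-4,0,0,0,6, 0,1,-4,0,0,0,7.6, -4,2,0,0,0,0,7.6, -4,2,0,0,0,0,7.6, -4,2,0,0,0,0,7.6, -4,2,0,0,0,0,7.6, -4,2,0,0,0,0,7.6, 0,0,0,0,0,0,7.6]'
python3 look.py 6; python3 - <<'E'
from h import *
for n,b in (('top',(205,195,275,262)),('side',(180,150,290,270))):
    f=np.load(f'pics/{n}6.npz'); u0,v0,u1,v1=b; P=cloud(n,f['d']); q=P[v0:v1,u0:u1]
    m=(q[...,0]>.25)&(q[...,0]<.43)&(q[...,1]>.15)&(q[...,1]<.37)&(q[...,2]>.012)&(q[...,2]<.032)
    vv,uu=np.where(m); xy=onplane(n,np.c_[uu+u0,vv+v0],.02); print(n,len(xy),xy.mean(0).round(4),cv2.minAreaRect((xy*1000).astype(np.float32)))
a=np.load('pics/top6.npz')['im'][185:265,200:340]; cv2.imwrite('pics/top6.png',cv2.resize(a,None,fx=5.6,fy=5.6,interpolation=cv2.INTER_CUBIC)[...,::-1])
E
```

```text
t: 23.35
tcp_pos: [0.5391, 0.0857, 0.155]
orientation: [[-0.148, 0.989, 0.002], [0.989, 0.148, -0.001], [-0.002, 0.002, -1.0]]
wrist_force: [-1.6, 0.3, -0.6]
grip_width: 0.794
gripper_force: 0.0
top 228 [0.3546 0.2925] ((362.8321533203125, 309.9737243652344), (128.49107360839844, 67.09741973876953), 72.4489517211914)
side 446 [0.3416 0.2545] ((340.49102783203125, 256.0680236816406), (65.4093246459961, 157.508056640625), 8.827810287475586)
```

View pics/top6.png

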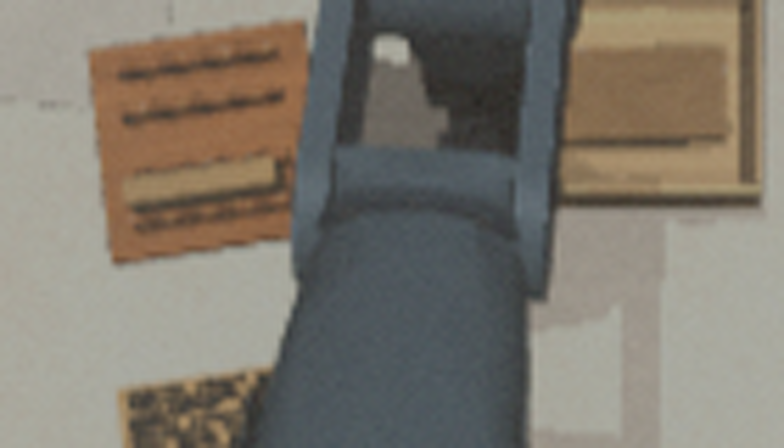

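The long block lies carved face up (its left part visible at crop (120–270, 370–448)). The arm hides the rest, so I'll move aside and measure it.

```bash
python3 -m jog '[-4.5,0,0,0,0,0,7.6, -4.5,0,0,0,0,0,7.6, -4.5,0,0,0,0,0,7.6, -4.5,0,0,0,0,0,7.6, -2,0,0,0,0,0,7.6, 0,0,0,0,0,0,7.6]'
python3 look.py 7; python3 - <<'E'
from h import *
n='top'; f=np.load(f'pics/{n}7.npz'); u0,v0,u1,v1=(205,235,290,285); P=cloud(n,f['d'])
q=P[v0:v1,u0:u1]; Z=cv2.GaussianBlur(q[...,2].astype(np.float32),(3,3),0); m=((Z>.011)&(Z<.05)).astype(np.uint8)
k,l,st,ce=cv2.connectedComponentsWithStats(m); print(st[1:].tolist()); i=1+st[1:,4].argmax(); vv,uu=np.where(l==i)
xy=onplane(n,np.c_[uu+u0,vv+v0],.02); print(xy.mean(0).round(4),cv2.minAreaRect((xy*1000).astype(np.float32)))
w,V=np.linalg.eigh(np.cov(xy.T)); print(np.degrees(np.arctan(-V[0,1]/V[1,1])),np.sqrt(12*w))
print(onplane('top',[[221.0,254.2]],.02)+[[-.029*.988+.075*.153,-.029*.153-.075*.988]])
E
```

```text
t: 24.05
tcp_pos: [0.5665, -0.1087, 0.1545]
orientation: [[-0.151, 0.989, -0.0], [0.989, 0.151, -0.0], [-0.0, -0.0, -1.0]]
wrist_force: [0.0, -0.3, -0.0]
grip_width: 0.863
gripper_force: 0.0
[[83, 3, 1, 1, 1], [82, 5, 1, 1, 1], [81, 7, 1, 1, 1], [80, 9, 1, 1, 1], [79, 11, 1, 1, 1], [16, 13, 42, 19, 543], [78, 13, 1, 1, 1], [77, 15, 1, 1, 1], [76, 17, 1, 1, 1], [75, 19, 1, 1, 1], [74, 21, 1, 1, 1], [73, 23, 1, 1, 1], [72, 25, 1, 1, 1], [15, 27, 1, 1, 1], [71, 27, 1, 1, 1], [13, 28, 1, 1, 1], [70, 29, 1, 1, 1], [6, 30, 5, 5, 5], [34, 33, 1, 1, 1], [69, 32, 1, 1, 1], [36, 34, 1, 1, 1], [38, 35, 1, 1, 1], [68, 34, 1, 1, 1], [40, 36, 1, 1, 1], [43, 37, 1, 1, 1], [67, 36, 1, 1, 1], [45, 38, 1, 1, 1], [47, 39, 1, 1, 1], [66, 38, 1, 1, 1], [49, 40, 1, 1, 1], [51, 41, 1, 1, 1], [64, 40, 2, 2, 2], [54, 42, 2, 2, 2], [63, 43, 1, 1, 1], [58, 45, 1, 1, 1], [62, 45, 1, 1, 1], [60, 46, 1, 1, 1]]
[0.3483 0.2579] ((346.44696044921875, 264.061767578125), (58.685447692871094, 149.91915893554688), 8.374969482421875)
3.8566115910796497 [0.05580175 0.1435458 ]
[[0.34376901 0.26154858]]
```

```bash
python3 -m jog '[4.01,-1.62,0,0,0,0,7.6, 4.01,-1.62,0,0,0,0,7.6, 4.01,-1.62,0,0,0,0,7.6, 4.01,-1.62,0,0,0,0,7.6, 4.01,-1.62,0,0,0,0,7.6, 4.01,-1.62,0,0,0,0,7.6, 4.01,-1.62,0,0,0,0,7.6, 4.01,-1.62,0,0,0,0,7.6, 4.01,-1.62,0,0,0,0,7.6, 4.01,-1.62,0,0,0,0,7.6, 0,0,4,0,0,0,7.6, 0,0,4,0,0,0,7.6]'
python3 -m jog '[0,0,3,0,0,0,7.6, 0,0,0,0,0,0,7.6, 0,0,0,0,0,0,7.6]'
```

```text
t: 25.35
tcp_pos: [0.3435, 0.2672, 0.0749]
orientation: [[-0.16, 0.987, 0.004], [0.987, 0.16, 0.002], [0.001, 0.004, -1.0]]
wrist_force: [0.5, 0.1, -0.6]
grip_width: 0.863
gripper_force: 0.0
t: 25.65
tcp_pos: [0.3437, 0.2647, 0.0448]
orientation: [[-0.155, 0.988, -0.001], [0.988, 0.155, -0.0], [-0.0, -0.002, -1.0]]
wrist_force: [-0.0, 0.3, 0.4]
grip_width: 0.863
gripper_force: 0.0
```

```bash
python3 -m jog '[-0.2,0.2,2,0,0,0,7.6, 0,0,1.5,0,0,0,7.6, 0,0,0.3,0,0,0,7.6, 0,0,0,0,0,0,7.6, 0,0,0,0,0,0,7.6]'
python3 -m jog '[0,0,0,0,0,0,5, 0,0,0,0,0,0,5, 0,0,0,0,0,0,5, 0,0,0,0,0,0,5, 0,0,0,0,0,0,5, 0,0,0,0,0,0,5]' 25
```

```text
t: 26.15
tcp_pos: [0.3483, 0.2629, 0.008]
orientation: [[-0.153, 0.988, 0.002], [0.988, 0.153, 0.001], [0.001, 0.002, -1.0]]
wrist_force: [1.2, -0.3, 0.1]
grip_width: 0.861
gripper_force: 0.0
t: 26.75
tcp_pos: [0.3473, 0.2624, 0.007]
orientation: [[-0.153, 0.988, -0.0], [0.988, 0.153, -0.0], [0.0, -0.0, -1.0]]
wrist_force: [-3.1, -0.1, 7.2]
grip_width: 0.652
gripper_force: 25.0
```

```bash
python3 -m jog '[0,0,-1.5,0,0,0,5, 0,0,-3,0,0,0,5, 0,0,-3,0,0,0,5, 0,0,-3,0,0,0,5, 0,0,-2.5,0,0,6.8,5, 0,0,0,0,0,0,5]'
python3 -m jog '[-2.19,1.75,0,0,0,0,5, -3.5,2.8,0,0,0,0,5, -3.5,2.8,0,0,0,0,5, -3.5,2.8,0,0,0,0,5, -3.5,2.8,0,0,0,0,5, -3.5,2.8,0,0,0,0,5, -3.5,2.8,0,0,0,0,5, -2.32,1.83,0,0,0,0,5, 0,0,0,-2,0,0,5, 0,0,0,-2,0,0,5, 0,0,0,0,0,0,5, 0,0,0,0,0,0,5]'
```

```text
t: 27.35
tcp_pos: [0.3496, 0.2633, 0.1397]
orientation: [[-0.034, 0.999, 0.006], [0.999, 0.034, 0.003], [0.002, 0.007, -1.0]]
wrist_force: [0.2, 0.7, -2.3]
grip_width: 0.654
gripper_force: 25.0
t: 28.55
tcp_pos: [0.5591, 0.0146, 0.1353]
orientation: [[-0.036, 0.997, 0.067], [0.999, 0.036, 0.003], [0.0, 0.067, -0.998]]
wrist_force: [-0.2, -0.5, -1.6]
grip_width: 0.658
gripper_force: 25.0
```

```bash
python3 -m jog '[0,-0.13,2,0,0,0,5, 0,-0.14,2,0,0,0,5, 0,-0.14,2,0,0,0,5, 0,-0.14,2,0,0,0,5, 0,0,0,0,0,0,5, 0,0,0,0,0,0,5]'
python3 -m jog '[0,-0.03,0.5,0,0,0,5, 0,-0.02,0.4,0,0,0,5, 0,0,0.2,0,0,0,5, 0,0,0,0,0,0,5, 0,0,0,0,0,0,5]'
```

```text
t: 29.15
tcp_pos: [0.5599, 0.0148, 0.0562]
orientation: [[-0.036, 0.997, 0.068], [0.999, 0.036, 0.003], [0.0, 0.069, -0.998]]
wrist_force: [0.7, 0.3, -1.1]
grip_width: 0.654
gripper_force: 25.0
t: 29.65
tcp_pos: [0.5604, 0.0145, 0.0456]
orientation: [[-0.035, 0.997, 0.07], [0.999, 0.035, 0.002], [-0.0, 0.07, -0.998]]
wrist_force: [0.3, -0.1, -1.3]
grip_width: 0.652
gripper_force: 25.0
```

```bash
python3 -m jog '[0,0,0.2,0,0,0,5, 0,0,0.1,0,0,0,5, 0,0,0,0,0,0,5, 0,0,0,0,0,0,5]'
python3 -m jog '[0,0,0,0,0,0,7.4, 0,0,0,0,0,0,7.4, 0,0,0,0,0,0,7.4, 0,0,0,0,0,0,7.4, 0,0.15,-2.2,0,0,0,7.4, 0,0.2,-3,0,0,0,7.4, 0,0.2,-3,0,0,0,7.4, 0,0.2,-3,0,0,0,7.4, 0,0,-2,4,0,0,7.4]'
python3 -m jog '[4,-1,0,0,0,0,6, 4,-1,0,0,0,0,6, 4,-1,0,0,0,0,6, 4,-1,0,0,0,0,6, 4,-1,0,0,0,0,6, 4,-1,0,0,0,0,6, 0,0,0,0,0,0,6]'
python3 look.py 8; python3 - <<'E'
from h import *
im=np.load('pics/top8.npz')['im']; cv2.imwrite('pics/top8.png',cv2.resize(im[160:250,255:375],None,fx=6,fy=6,interpolation=cv2.INTER_CUBIC)[...,::-1])
E
```

```text
t: 30.05
tcp_pos: [0.5605, 0.0146, 0.0424]
orientation: [[-0.035, 0.997, 0.07], [0.999, 0.035, 0.002], [-0.0, 0.07, -0.998]]
wrist_force: [0.0, 0.2, -0.6]
grip_width: 0.654
gripper_force: 25.0
t: 30.95
tcp_pos: [0.5584, 0.0146, 0.1771]
orientation: [[-0.035, 0.999, 0.001], [0.999, 0.035, -0.0], [-0.0, 0.001, -1.0]]
wrist_force: [-0.4, -0.9, 0.4]
grip_width: 0.844
gripper_force: 0.0
t: 31.65
tcp_pos: [0.4886, 0.2562, 0.1747]
orientation: [[-0.04, 0.999, -0.0], [0.999, 0.04, 0.001], [0.001, -0.0, -1.0]]
wrist_force: [-0.3, -0.3, 1.4]
grip_width: 0.679
gripper_force: 0.0
```

View pics/top8.png

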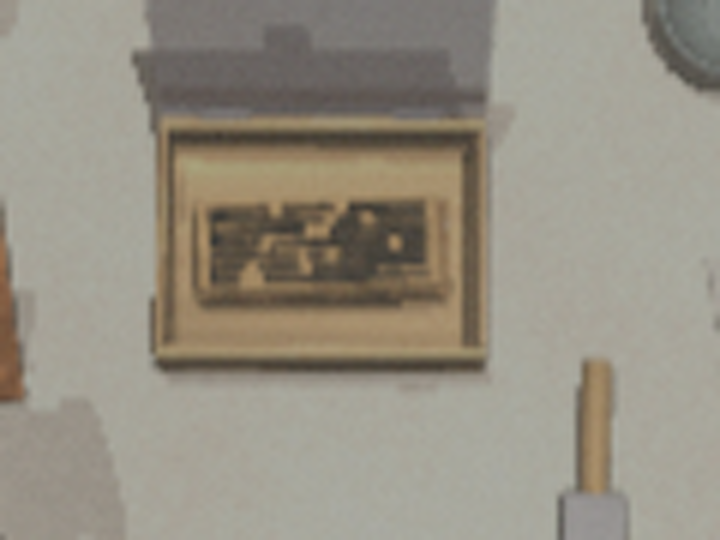

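```bash
python3 - <<'E'
from h import *
cr=lambda x,y:(255+(x+.5)/6-.5,160+(y+.5)/6-.5)
c=onplane('top',[cr(208,207),cr(426,201),cr(428,276),cr(210,283)],.053); print(c.round(4).tolist(),c.mean(0))
P=cloud('top',np.load('pics/top8.npz')['d']); Z=cv2.GaussianBlur(P[...,2].astype(np.float32),(3,3),0)
m=np.zeros(Z.shape,np.uint8); m[190:214,284:332]=Z[190:214,284:332]>.043
k,l,st,ce=cv2.connectedComponentsWithStats(m); i=1+st[1:,4].argmax(); vv,uu=np.where(l==i); q=P[vv,uu]
xy=onplane('top',np.c_[uu,vv],.053); print(len(xy),xy.mean(0),cv2.minAreaRect((xy*1000).astype(np.float32)))
A=np.c_[q[:,:2]-q[:,:2].mean(0),np.ones(len(q))]; print('tilt,z',np.linalg.lstsq(A,q[:,2],rcond=None)[0])
E
```

```text
[[0.5843, 0.0865], [0.5886, -0.0499], [0.5407, -0.0511], [0.5359, 0.0846]] [0.5623854  0.01755098]
592 [0.56035618 0.01484   ] ((561.8369140625, 11.296730041503906), (59.54428482055664, 153.61863708496094), 2.730522394180298)
tilt,z [-3.32080521 -0.11769301  0.06073246]
```

```bash
python3 - <<'E'
from h import *
for n,b in (('top',(290,195,327,207)),('side',(270,170,360,225))):
    P=cloud(n,np.load(f'pics/{n}8.npz')['d']); q=P[b[1]:b[3],b[0]:b[2]].reshape(-1,3)
    q=q[(abs(q[:,0]-.561)<.025)&(abs(q[:,1]-.015)<.07)&(abs(q[:,2]-.053)<.015)]
    A=np.c_[q[:,:2]-[.561,.015],np.ones(len(q))]; print(n,len(q),np.linalg.lstsq(A,q[:,2],rcond=None)[0].round(4))
E
```

```text
top 442 [-0.0369 -0.0029  0.0526]
side 352 [-0.0018  0.0032  0.0534]
```

The block is flat, centred, and at the right height. I'm handing in.

```bash
python3 -c "
from rig import close_job
print(close_job())"
```

```text
the job is handed in; nothing more can be done
None
```

The job is handed in, with no verdict shown: the lid is leaning back open, the sheet is on the lower block, and the long block is flat on top, carved face up, measured about 2–4 mm off centre; it took about 32 s of the 72 s.

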